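Screw down the craft press with its folding crank

ROBOT

A 7-joint arm with a two-finger parallel gripper is mounted at the origin on the work surface. World frame = base frame: x ahead of the robot, y to its left, z up, the work surface at z = 0. Lengths are in mm, angles in rad, forces in N, time in s.
With the tool pointing down it reaches from about 375 to 925 mm from the base axis. Payload 3.1 kg.
Tool frame: the origin (TCP) lies on the centre line of the jaws, within the pads' length; the fingertips stand 19 mm ahead of it and the grasp point (between the pads) is the TCP; z points along the fingers, y is the line along which they close (so a half turn about z gives the same grasp; the last joint's range is limited). The gripper opens to 85 mm and grips with 20 to 120 N. Pads are 22 mm wide; open, the fingers measure 114 mm over their backs; the gripper's body (76 mm by 85 mm) begins 54 mm behind the grasp point. The pads swing forward as they close: fully open they stand 13 mm farther back than shut.
Start: joints at [1.116, 0.383, 0.044, 1.598, -0.018, 1.161, -0.05], TCP at [227.049, -609.058, 250.269] pointing down, gripper open.
Joint ranges: [-2.61, 2.61], [-0.41, 2.15], [-1.48, 1.57], [0, 2.5], [-1.57, 4.71], [0.05, 1.97], [-2.85, 2.85]. Speed limits (rad/s): [2.79, 2.79, 3.14, 3.14, 3.14, 3.14, 3.14].

INTERFACE

Orientations are given as a rotation vector (axis times angle).
In Python, from rig import env, vision gives the robot as it stands.
- The arm moves only by the tool send_rows, never from a script. Its argument "increments" is a list of rows, each an object of numbers: "x", "y", "z": the shift along the tool's x, y, z in mm; "ax", "ay", "az": the turn, a rotation vector about the tool's x, y, z in rad; "gripper": the closure, from 0 (fully open) to 1 (shut). In form: [{"x": .., "y": .., "z": .., "ax": .., "ay": .., "az": .., "gripper": ..}, ...]. A call has 1 to 8 rows; each row shifts and turns the commanded pose from where the row before left it, along the tool's axes as they then stand; what a row does not reach is not made up. A row lasts 1/12 s, in which the tool goes at most 41.7 mm and 7.16 degrees, less where a joint would pass 70% of its speed; a pose out of reach is approached as far as the arm can. A call is refused whole if a number of a shift passes 41.7 or a number of a turn 0.125, either way. A call with a gripper value outside its range is refused whole. The fingers move at their own pace and stop on an object; "force" is the grip in N (left out, the last holds). Time passes only in rows, so rows that do not move let the fingers close. It gives the time, the measured TCP pose, the force, the opening and the grip force at its end, in the units of the state.
- env.sense(): the state, without advancing time (a new reading comes with each control period).
- vision.grab_frame(name): name is "scene" or "top" or "wrist"; returns a dict with "frame" (384x512x3 uint8, red, green, blue), "intrinsics" (3x3 intrinsics, pixels), "origin" and "rotation" of the camera in the world. Camera axes: x right, y up, looking along -z (the intrinsics and any distortion apply to the point x, -y, -z); pixel columns grow to the right and rows downward; lengths in mm; the calibration is good to about 2 mm. A picture is of the moment at which its call begins. There is no depth.
- env.finish_job(): hands the job in; it is judged then, once.
The state is a dict: "clock": time; "joints": joint angles; "joint_velocities": joint speeds; "effort": joint torques, N m; "tcp_pos": TCP position; "tool_rot": TCP orientation; "force": force on the tool from outside, world axes, zero at the start; "wrist_torque": the same for the moment, N m; "width": opening from 0.0 (shut) to 1.0 (fully open); "finger_force": force on a finger pad.
Only numpy, scipy, OpenCV 4.12 (cv2) and the standard library are available. Lean on these libraries where they do the work, as an engineer would, in place of code of your own. Each camera call takes 0.05 s, during which the arm holds its last target. There are 200 camera calls.

TASK

Screw the pressing pack down in the craft press: swing the crank's folded red grip out until it stands fully upright, turn the crank clockwise (seen from above) until the plate clamps the pack and the crank has become clearly heavier, nearly twice its free-running effort, then stop without forcing it and fold the grip back flat along the crank. Leave everything else on the table where it is.

Things in the scene. Friction and masses are not known exactly. Their poses are not given: they have to be found in the camera images.
- press: Small screw press bolted to the table; origin under the centre of its base, x axis front to back. Wooden base 170 x 210 x 20 mm, two upright steel columns 88 mm left and right of the middle, a green cross-beam 45 mm wide, 205 mm long, top 190 mm above the table. Above the beam are only the crank and a 6 mm nut over each column. The vertical crank axis passes through the origin.
- crank_axis (a point): Point on the vertical crank axis at the height of the grip's fold pivot, 238 mm above the table, 48 mm above the green beam. Crank: a hub 32 mm across and 20 mm high on the beam; on it a steel arm 14 mm wide, 10 mm thick, its top 18 mm below this point, reaching from 14 mm behind the axis to 82 mm on the other side. Held still after slow turning, the grip shows about 1 N less effort.
- grip_pivot (a point): Centre of the fold hinge of the red grip, on the crank arm 70 mm from the crank axis, between two steel cheeks (17 mm wide over both, 16 mm along the arm, top 10 mm above this point). The hinge line is level, at right angles to the arm. From crank_axis to grip_pivot is the direction in which the arm points.
- grip_end (a point): Free end of the grip, on its own axis, 78 mm from grip_pivot. The grip is a round red sleeve, 18 mm across, from 16 to 78 mm from the pivot, black band at the free end; it spins freely on its own axis. Folded, it lies level above the arm, pointing from the pivot back over the crank axis, 9 mm of air between it and the arm; swung out, it stands upright on the arm's end.
- grip (a joint): Fold angle of the grip (rad): 0 = folded flat along the arm (a stop), 1.571 = upright (a stop). Starts at 0 to 0.12. It stays where it is left, by friction of 0.12 N m (about 2 N at the free end), so pulling it towards the crank axis while cranking folds it.
- crank (a joint): Turn of the crank (rad), clockwise from above; starts at 1 to 3.5. 20 mm of plate travel a turn. The plate meets the pack somewhere from 5.7 to 10, not measured: it must be felt. Free running takes 5.7 N along the grip's path (0.40 N m), a little more with speed; then it rises by 4.5 N per 100 N pressed, in 1.4 rad. Stop at 9 to 12 N (3.3 to 6 N over free). Friction holds the screw.
- platen: Green pressing bar with a sprung wooden plate (120 x 120 x 14 mm) under it; origin at the centre of the plate's underside, 98 mm above the table at crank = 0, lower as the crank turns. Under it lie a riser board and the pack (two 100 mm square plywood boards, card between); their total height varies and is not measured. Wanted: 60 to 140 N on the pack; above 180 N it is spoilt.
- spare_pack: Bystander: a second pressing pack beside the press, loose, 100 x 100 x 31 mm; origin under its centre.
- egg_cup: Bystander: a pale blue painted egg in a white cup beside the press, loose, 40 mm across, 62 mm high; origin under its centre.
- mug: Bystander: black mug, 76 mm across, 85 mm high, with a handle; origin under its centre.
- pompom_tray: Bystander: clear tray of red pompoms, 120 x 100 x 45 mm; origin under its centre.
- wreath: Bystander: twig wreath with small eggs, about 210 mm across, 45 mm high; origin at its centre on the table.
- glue_bottle: Bystander: white glue bottle with an orange cap, 44 mm across, 120 mm high; origin under its centre.

How it is judged (in metres and radians):
On the way, in this order (a step that is already met when the one before it is completed fails the run):
1. the grip is swung out upright (fold angle over 1.4 rad), before the crank has been turned far (value of joint grip above 1.4 rad and value of joint crank below 4.5 rad), for 0.2 s.
2. the plate clamps the pack with at least 60 N, the grip still out (contact force between platen and anything else above 60 N and value of joint grip above 1 rad), for 0.2 s.
3. the grip is folded back flat (value of joint grip below 0.15 rad), for 0.2 s.
At the end, for the whole second after the job is handed in: The grip lies folded along the crank (within 0.15 rad of its stop), the crank is at rest, and the plate presses the pack with 60 to 140 N (value of joint grip below 0.15 rad and contact force between platen and anything else between 60 and 140 N and velocity of joint crank between -0.05 and 0.05 rad/s); the robot touches nothing.
It fails at once if the plate presses with more than 180 N: the pack is spoilt (contact force between platen and anything else above 180 N).
It fails at once if something else on the table is pushed more than 30 mm (distance of any of spare_pack, egg_cup, mug, pompom_tray, wreath, glue_bottle from where it was at the start of the episode above 0.03 m).
It also fails if it takes over 72 s, if anything falls off the work surface, if the arm or the gripper's body presses on something with over 40 N, if the wrist force passes 120 N, or if a joint passes its speed limit or range.

## Working session

There is one attempt and no reset: what is moved stays moved. The work goes in short steps, Python scripts to look and compute and a tool call to move; the robot and the scene stay as the last step left them, time stands still between calls to the robot, and variables do not carry over. Pictures are saved under pics/ and viewed, at most 10 in all, crops included, and the job is handed in when it is done.

Besides the shell and the picture viewer there is one more tool, called after ">>>" by a JSON object that holds its "op" and its "data". send_rows: Moves the arm, as the interface text tells. Its arguments: {"type":"object","properties":{"increments":{"type":"array","items":{"type":"object","properties":{"x":{"type":"number"},"y":{"type":"number"},"z":{"type":"number"},"ax":{"type":"number"},"ay":{"type":"number"},"az":{"type":"number"},"gripper":{"type":"number"}}}},"force":{"type":"number"}},"required":["increments"]}

```bash
ls; mkdir -p pics
cat > h.py <<'E'
import numpy as np, cv2
from scipy.spatial.transform import Rotation as R
from rig import env, vision
def grab(n,f):
    d=vision.grab_frame(n); cv2.imwrite(f'pics/{f}.png',d['frame'][:,:,::-1]); np.savez(f'pics/{f}.npz',**{k:np.array(d[k]) for k in('intrinsics','origin','rotation')}); return d
def ray(f,u,v):
    d=np.load(f'pics/{f}.npz'); p=np.linalg.inv(d['intrinsics'])@[u,v,1]; return d['origin'],d['rotation']@(p*[1,-1,-1])
def atz(f,u,v,z):
    o,r=ray(f,u,v); return o+r*(z-o[2])/r[2]
def proj(f,P):
    d=np.load(f'pics/{f}.npz'); p=d['rotation'].T@(np.array(P)-d['origin']); p=p*[1,-1,-1]; q=d['intrinsics']@p; return q[:2]/q[2]
def tri(l):
    A=0;b=0
    for f,u,v in l:
        o,r=ray(f,u,v); r=r/np.linalg.norm(r); M=np.eye(3)-np.outer(r,r); A=A+M; b=b+M@o
    return np.linalg.solve(A,b)
E
python3 - <<'E'
from h import *
a=grab('scene','s0');b=grab('top','t0')
for d in(a,b): print({k:v for k,v in d.items() if k!='frame'})
s=env.sense();print(s)
cv2.imwrite('pics/both.png',np.vstack([cv2.resize(np.hstack([a['frame'],b['frame']]),(800,300))])[:,:,::-1])
E
```

```text
pics
{'intrinsics': array([[432.0412899 ,   0.        , 260.30359097],
       [  0.        , 432.0412899 , 200.17542341],
       [  0.        ,   0.        ,   1.        ]]), 'origin': array([1488.56135001,  305.11619903, 1045.08030273]), 'rotation': array([0.57764433, 0.78058508, 1.77534874])}
{'intrinsics': array([[399.25457494,   0.        , 260.57785605],
       [  0.        , 399.25457494, 183.91133189],
       [  0.        ,   0.        ,   1.        ]]), 'origin': array([ 366.84052404,   18.8910849 , 1631.18266766]), 'rotation': array([ 0.10222453, -0.11158422, -1.57766233])}
{'clock': 0.1, 'joints': array([ 1.1162107 ,  0.38377454,  0.04381211,  1.59940992, -0.01789426,
        1.16121475, -0.04991469]), 'joint_velocities': array([ 1.44848928e-03, -2.49688506e-03, -9.04787474e-04, -2.83688309e-03,
       -3.36315034e-04, -8.18512205e-04, -3.63403172e-05]), 'effort': array([ 2.65199662e-03, -4.34728682e+01,  1.02907240e+00, -2.50454772e+01,
        1.08777746e-02,  5.41487709e-03, -4.42709293e-06]), 'tcp_pos': array([ 226.75235837, -608.30073155,  249.00183752]), 'tool_rot': array([-3.08939687e+00, -5.57192009e-01,  8.62487204e-04]), 'force': array([ 0.49081262,  0.20599926, -0.34735834]), 'wrist_torque': array([0.02134734, 0.03561231, 0.07956371]), 'finger_force': 0.0, 'width': 0.999372799424203}
```

```bash
sed -i "s/np.savez(f'pics\/{f}.npz',\*\*{k:np.array(d\[k\]) for k in('intrinsics','origin','rotation')})/np.savez(f'pics\/{f}.npz',intrinsics=d['intrinsics'],origin=d['origin'],rotation=R.from_rotvec(d['rotation']).as_matrix())/" h.py
python3 - <<'E'
from h import *
a=grab('scene','s0');b=grab('top','t0')
E
```

```text
(no output)
```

View pics/both.png

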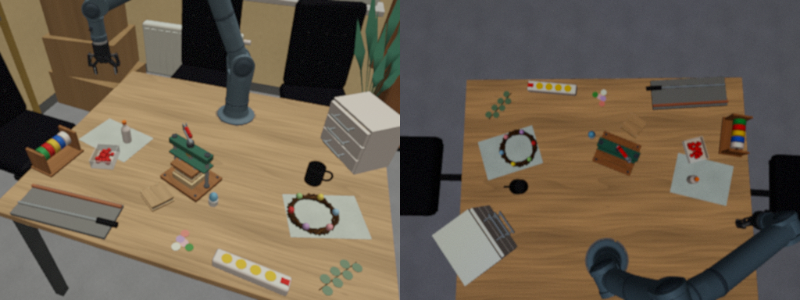

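Run:
```python
from h import *
a=cv2.imread('pics/s0.png')[140:260,180:300];b=cv2.imread('pics/t0.png')[155:235,235:315]
cv2.imwrite('pics/c0.png',np.hstack([cv2.resize(a,(400,400),interpolation=2),cv2.resize(b,(400,400),interpolation=2)]))
```

```text
(no output)
```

View pics/c0.png

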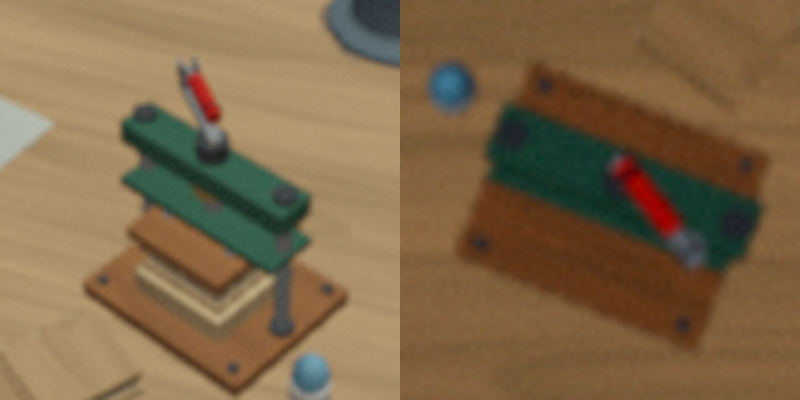

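Run:
```python
from h import *
T=lambda u,v:('t0',235+u/5-.5,155+v/5-.5)
S=lambda u,v:('s0',180+u*.3-.5,140+v*.3-.5)
for n,t,s,z in[('nutA',(112,135),(146,110),194),('nutB',(337,222),(285,192),194),('hinge',(290,248),(190,75),238),('end',(220,165),(213,115),238)]:
  print(n,tri([T(*t),S(*s)]).round(1),atz(*T(*t),z).round(1),atz(*S(*s),z).round(1))
c=(atz(*T(112,135),194)+atz(*T(337,222),194))/2;print(c)
```

```text
nutA [583.9 -35.3 279.8] [572.4  22.6 194. ] [ 504.4 -139.5  194. ]
nutB [499.9 -75.5 124. ] [ 507.3 -139.6  194. ] [571.7  21.6 194. ]
hinge [ 485.5 -101.5  231.7] [ 485.1 -101.4  238. ] [493.2 -98.  238. ]
end [544.2 -54.7 240.4] [544.1 -53.3 238. ] [541.8 -57.3 238. ]
[539.85186268 -58.46150693 194.        ]
```

```bash
cat >> h.py <<'E'
C=np.array([539.5,-58.8]); u0=np.array([486.,-101.])-C; u0/=np.linalg.norm(u0)
def st():
    s=env.sense(); M=R.from_rotvec(s['tool_rot']).as_matrix(); return s,np.array(s['tcp_pos']),M
def goto(P,xaz=None):
    "remaining shift in tool axes, and yaw/tilt turn so that tool is down with x at azimuth xaz"
    s,p,M=st(); print('t',s['clock'],'p',p.round(1),'w',round(s['width'],3),'F',s['force'].round(2),'ff',s['finger_force'])
    print('shift',(M.T@(np.array(P)-p)).round(1))
    if xaz is not None:
        x=np.array([np.cos(xaz),np.sin(xaz),0]);z=np.array([0,0,-1.]);T=np.c_[x,np.cross(z,x),z]
        print('turn',R.from_matrix(M.T@T).as_rotvec().round(3),'shift in target axes',(T.T@(np.array(P)-p)).round(1))
E
python3 - <<'E'
from h import *
a=np.arctan2(u0[1],u0[0]);print(a,u0)
P=[*(C+8*u0),320]
goto(P,a);goto(P,a+np.pi)
E
```

```text
-2.473727605755256 [-0.78514565 -0.61931115]
t 0.2 p [ 226.8 -608.5  249.4] w 0.996 F [-0.14 -0.28 -0.24] ff 0.0
shift [ 477.4 -403.6  -70. ]
turn [-0.000e+00  2.000e-03  2.831e+00] shift in target axes [-578.   238.   -70.6]
t 0.2 p [ 226.8 -608.5  249.4] w 0.996 F [-0.14 -0.28 -0.24] ff 0.0
shift [ 477.4 -403.6  -70. ]
turn [-0.002 -0.    -0.311] shift in target axes [ 578.  -238.   -70.6]
```

>>> {"op": "send_rows", "data": {"increments": [{"x":29.8,"y":-25.2,"z":-4.4},{"x":29.8,"y":-25.2,"z":-4.4},{"x":29.8,"y":-25.2,"z":-4.4},{"x":29.8,"y":-25.2,"z":-4.4},{"x":29.8,"y":-25.2,"z":-4.4},{"x":29.8,"y":-25.2,"z":-4.4},{"x":29.8,"y":-25.2,"z":-4.4},{"x":29.8,"y":-25.2,"z":-4.4}]}}

```text
validation failed for argument at $.in...
```

>>> {"op": "send_rows", "data": {"increments": [{"x":29.8,"y":-25.2,"z":-4.4},{"x":29.8,"y":-25.2,"z":-4.4},{"x":29.8,"y":-25.2,"z":-4.4},{"x":29.8,"y":-25.2,"z":-4.4},{"x":29.8,"y":-25.2,"z":-4.4},{"x":29.8,"y":-25.2,"z":-4.4},{"x":29.8,"y":-25.2,"z":-4.4},{"x":29.8,"y":-25.2,"z":-4.4}]}}

```text
validation failed for argument at $.in...
```

>>> {"op": "send_rows", "data": {"increments": [{"az":-0.104},{"az":-0.104},{"az":-0.104},{"x":0},{"x":0}]}}

```text
validation failed for argument at $.in...
```

Run:
```python
from h import *
goto([*(C+8*u0),320],np.arctan2(u0[1],u0[0])+np.pi)
d=grab('wrist','w1');print(env.sense()['joints'].round(2))
for n,P in[('pivot',[*(C+70*u0),238]),('end',[*(C-8*u0),238]),('C',[*C,190])]:print(n,proj('w1',P).round(1))
```

```text
t 0.2 p [ 226.8 -608.5  249.4] w 0.996 F [-0.14 -0.28 -0.24] ff 0.0
shift [ 477.4 -403.6  -70. ]
turn [-0.002 -0.    -0.311] shift in target axes [ 578.  -238.   -70.6]
[ 1.12  0.38  0.04  1.6  -0.02  1.16 -0.05]
pivot [-4194.3 -4072.1]
end [-26082.2 -28158.6]
C [-2152.9 -2457.1]
```

View pics/w1.png

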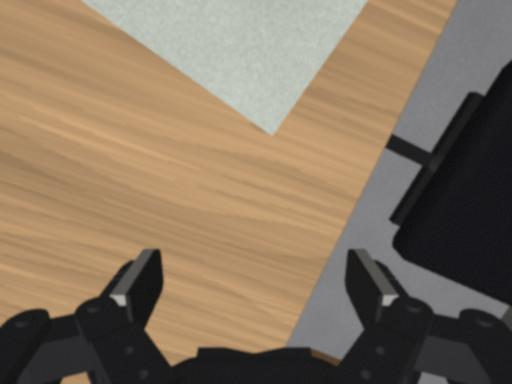

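The arm hasn't moved: the picture shows table edge and sheet. Every row probably needs all its fields.

>>> {"op": "send_rows", "data": {"increments": [{"x":29.8,"y":-25.2,"z":-4.4,"ax":0,"ay":0,"az":0,"gripper":0},{"x":29.8,"y":-25.2,"z":-4.4,"ax":0,"ay":0,"az":0,"gripper":0},{"x":29.8,"y":-25.2,"z":-4.4,"ax":0,"ay":0,"az":0,"gripper":0},{"x":29.8,"y":-25.2,"z":-4.4,"ax":0,"ay":0,"az":0,"gripper":0},{"x":29.8,"y":-25.2,"z":-4.4,"ax":0,"ay":0,"az":0,"gripper":0},{"x":29.8,"y":-25.2,"z":-4.4,"ax":0,"ay":0,"az":0,"gripper":0},{"x":29.8,"y":-25.2,"z":-4.4,"ax":0,"ay":0,"az":0,"gripper":0},{"x":29.8,"y":-25.2,"z":-4.4,"ax":0,"ay":0,"az":0,"gripper":0}]}}

```text
clock: 0.92
tcp_pos: [380.5, -335.0, 285.8]
tool_rot: [3.091, 0.557, 0.0]
force: [0.3, -0.3, 1.4]
width: 0.997
finger_force: 0.0
```

>>> {"op": "send_rows", "data": {"increments": [{"x":29.8,"y":-25.2,"z":-4.4,"ax":0,"ay":0,"az":0,"gripper":0},{"x":29.8,"y":-25.2,"z":-4.4,"ax":0,"ay":0,"az":0,"gripper":0},{"x":29.8,"y":-25.2,"z":-4.4,"ax":0,"ay":0,"az":0,"gripper":0},{"x":29.8,"y":-25.2,"z":-4.4,"ax":0,"ay":0,"az":0,"gripper":0},{"x":29.8,"y":-25.2,"z":-4.4,"ax":0,"ay":0,"az":0,"gripper":0},{"x":29.8,"y":-25.2,"z":-4.4,"ax":0,"ay":0,"az":0,"gripper":0},{"x":29.8,"y":-25.2,"z":-4.4,"ax":0,"ay":0,"az":0,"gripper":0},{"x":29.8,"y":-25.2,"z":-4.4,"ax":0,"ay":0,"az":0,"gripper":0}]}}

```text
clock: 1.58
tcp_pos: [533.4, -63.0, 321.1]
tool_rot: [3.091, 0.557, 0.001]
force: [0.3, 0.2, -0.2]
width: 1.0
finger_force: 0.0
```

>>> {"op": "send_rows", "data": {"increments": [{"x":0,"y":0,"z":0,"ax":0,"ay":0,"az":-0.104,"gripper":0},{"x":0,"y":0,"z":0,"ax":0,"ay":0,"az":-0.104,"gripper":0},{"x":0,"y":0,"z":0,"ax":0,"ay":0,"az":-0.104,"gripper":0},{"x":0,"y":0,"z":0,"ax":0,"ay":0,"az":0,"gripper":0},{"x":0,"y":0,"z":0,"ax":0,"ay":0,"az":0,"gripper":0}]}}

```text
clock: 2.0
tcp_pos: [532.8, -64.8, 320.6]
tool_rot: [-2.969, -1.027, 0.0]
force: [0.3, -0.4, 0.9]
width: 1.001
finger_force: 0.0
```

Run:
```python
from h import *
goto([*(C+8*u0),320],np.arctan2(u0[1],u0[0])+np.pi)
d=grab('wrist','w1');print(env.sense()['joints'].round(2))
for n,P in[('pivot',[*(C+70*u0),238]),('end',[*(C-8*u0),238]),('C',[*C,190])]:print(n,proj('w1',P).round(1))
```

```text
t 2.0 p [532.8 -64.8 320.6] w 1.001 F [ 0.31 -0.39  0.88] ff 0.0
shift [ 1.  -0.6  0.6]
turn [-0.     0.    -0.002] shift in target axes [ 1.  -0.6  0.6]
[ 0.45  0.14 -0.44  1.77  0.06  1.25 -0.91]
pivot [253.5 282.1]
end [253.3 183.2]
C [253.4 176.7]
```

View pics/w1.png

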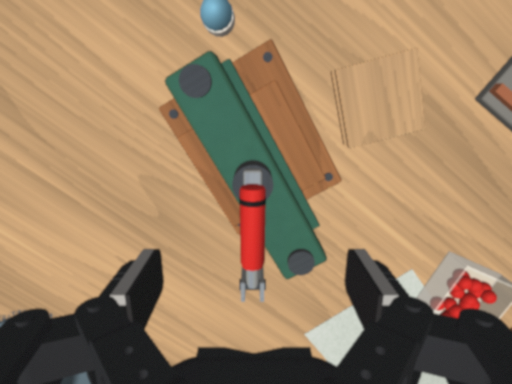

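The grip lies along the image's vertical at u≈253, from row 185 to about 285. That matches the prediction, so I'll descend and grasp.

>>> {"op": "send_rows", "data": {"increments": [{"x":0.5,"y":0,"z":19,"ax":0,"ay":0,"az":0,"gripper":0},{"x":0.5,"y":0,"z":19,"ax":0,"ay":0,"az":0,"gripper":0},{"x":0,"y":0,"z":19,"ax":0,"ay":0,"az":0,"gripper":0},{"x":0,"y":0,"z":18.5,"ax":0,"ay":0,"az":0,"gripper":0},{"x":0,"y":0,"z":0,"ax":0,"ay":0,"az":0,"gripper":0.6},{"x":0,"y":0,"z":0,"ax":0,"ay":0,"az":0,"gripper":1},{"x":0,"y":0,"z":0,"ax":0,"ay":0,"az":0,"gripper":1},{"x":0,"y":0,"z":0,"ax":0,"ay":0,"az":0,"gripper":1}], "force": 25}}

```text
clock: 2.72
tcp_pos: [534.9, -64.2, 246.9]
tool_rot: [2.967, 1.03, 0.004]
force: [-0.6, 0.5, 0.5]
width: 0.453
finger_force: 0.0
```

>>> {"op": "send_rows", "data": {"increments": [{"x":0,"y":0,"z":0,"ax":0,"ay":0,"az":0,"gripper":1},{"x":0,"y":0,"z":0,"ax":0,"ay":0,"az":0,"gripper":1},{"x":0,"y":0,"z":0,"ax":0,"ay":0,"az":0,"gripper":1},{"x":0,"y":0,"z":0,"ax":0,"ay":0,"az":0,"gripper":1}]}}

```text
clock: 3.05
tcp_pos: [534.0, -63.1, 246.0]
tool_rot: [-2.967, -1.032, -0.002]
force: [-1.3, 2.9, 2.0]
width: 0.203
finger_force: 26.3
```

>>> {"op": "send_rows", "data": {"increments": [{"x":-0.3,"y":0,"z":-6.3,"ax":0,"ay":0,"az":0,"gripper":1},{"x":-0.9,"y":0,"z":-6.2,"ax":0,"ay":0,"az":0,"gripper":1},{"x":-1.6,"y":0,"z":-6.1,"ax":0,"ay":0,"az":0,"gripper":1},{"x":-2.2,"y":0,"z":-5.9,"ax":0,"ay":0,"az":0,"gripper":1},{"x":-2.7,"y":0,"z":-5.7,"ax":0,"ay":0,"az":0,"gripper":1},{"x":-3.3,"y":0,"z":-5.4,"ax":0,"ay":0,"az":0,"gripper":1},{"x":-3.8,"y":0,"z":-5,"ax":0,"ay":0,"az":0,"gripper":1},{"x":-4.3,"y":0,"z":-4.6,"ax":0,"ay":0,"az":0,"gripper":1}]}}

```text
clock: 3.72
tcp_pos: [517.3, -76.2, 290.0]
tool_rot: [-2.966, -1.03, 0.004]
force: [-1.8, 2.0, -8.1]
width: 0.195
finger_force: 24.5
```

Run:
```python
from h import *
s,p,M=st(); print('Ftool',(M.T@s['force']).round(2),s['width'],'rel pivot tool',(M.T@(p-np.array([*(C+70*u0),238]))).round(1), s['wrist_torque'].round(2))
```

```text
Ftool [-0.17 -2.69  8.06] 0.19466865041636638 rel pivot tool [ 41.7  -0.2 -52.1] [ 0.58  0.36 -0.06]
```

>>> {"op": "send_rows", "data": {"increments": [{"x":-4.7,"y":0,"z":-4.2,"ax":0,"ay":0,"az":0,"gripper":1},{"x":-5.1,"y":0,"z":-3.7,"ax":0,"ay":0,"az":0,"gripper":1},{"x":-5.5,"y":0,"z":-3.1,"ax":0,"ay":0,"az":0,"gripper":1},{"x":-5.7,"y":0,"z":-2.6,"ax":0,"ay":0,"az":0,"gripper":1},{"x":-6,"y":0,"z":-2,"ax":0,"ay":0,"az":0,"gripper":1},{"x":-6.1,"y":0,"z":-1.4,"ax":0,"ay":0,"az":0,"gripper":1},{"x":-6.3,"y":0,"z":-0.8,"ax":0,"ay":0,"az":0,"gripper":1},{"x":-4.5,"y":0,"z":-0.2,"ax":0,"ay":0,"az":0,"gripper":1}]}}

```text
clock: 4.38
tcp_pos: [485.6, -101.7, 310.3]
tool_rot: [-2.967, -1.033, -0.008]
force: [-0.3, 7.8, -2.6]
width: 0.177
finger_force: 25.2
```

>>> {"op": "send_rows", "data": {"increments": [{"x":0,"y":0,"z":0,"ax":0,"ay":0,"az":0,"gripper":1},{"x":0,"y":0,"z":0,"ax":0,"ay":0,"az":0,"gripper":1},{"x":0,"y":0,"z":0,"ax":0,"ay":0,"az":0,"gripper":1}]}}

```text
clock: 4.63
tcp_pos: [485.2, -102.0, 310.4]
tool_rot: [2.967, 1.033, 0.005]
force: [-1.8, 5.9, -2.5]
width: 0.181
finger_force: 24.5
```

Run:
```python
from h import *
s,p,M=st(); print('Ftool',(M.T@s['force']).round(2),s['width'],'rel pivot tool',(M.T@(p-np.array([*(C+70*u0),238]))).round(1), s['wrist_torque'].round(2))
```

```text
Ftool [ 2.24 -5.74  2.51] 0.18146276203367945 rel pivot tool [  0.8   0.4 -72.4] [1.24 0.29 0.04]
```

>>> {"op": "send_rows", "data": {"increments": [{"x":-1,"y":0,"z":0,"ax":0,"ay":0,"az":0,"gripper":1},{"x":-1,"y":0,"z":0,"ax":0,"ay":0,"az":0,"gripper":1},{"x":0,"y":0,"z":0,"ax":0,"ay":0,"az":0,"gripper":1},{"x":0,"y":0,"z":0,"ax":0,"ay":0,"az":0,"gripper":1}]}}

```text
clock: 4.97
tcp_pos: [484.5, -102.4, 310.5]
tool_rot: [-2.966, -1.034, -0.009]
force: [0.5, 5.9, -2.9]
width: 0.181
finger_force: 24.2
```

Run:
```python
from h import *
s,p,M=st(); print('Ftool',(M.T@s['force']).round(2),s['width'],'rel pivot tool',(M.T@(p-np.array([*(C+70*u0),238]))).round(1), s['wrist_torque'].round(2))
grab('scene','s1')
im=cv2.imread('pics/s1.png')[110:200,190:280]
cv2.imwrite('pics/c1.png',cv2.resize(im,(450,450),interpolation=2))
```

```text
Ftool [ 4.01 -4.31  2.94] 0.18133184500228347 rel pivot tool [  0.2   0.3 -72.5] [ 1.54 -0.08  0.08]
```

View pics/c1.png

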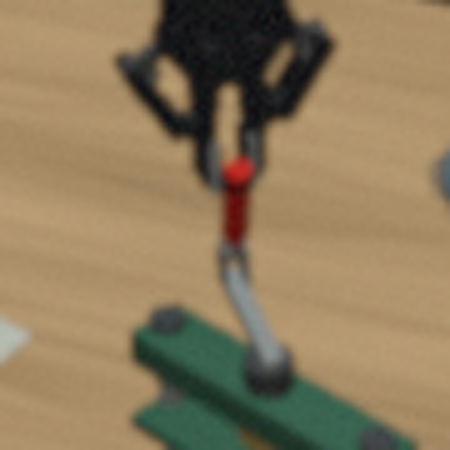

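Grip stands upright under the fingers (crop rows 165–240, u≈235), but the pads hold only its tip. I'll open, go lower and re-grip.

>>> {"op": "send_rows", "data": {"increments": [{"x":0,"y":0,"z":0,"ax":0,"ay":0,"az":0,"gripper":0.4},{"x":0,"y":0,"z":0,"ax":0,"ay":0,"az":0,"gripper":0.4},{"x":0,"y":0,"z":0,"ax":0,"ay":0,"az":0,"gripper":0.4},{"x":0,"y":0,"z":8,"ax":0,"ay":0,"az":0,"gripper":0.4},{"x":0,"y":0,"z":8,"ax":0,"ay":0,"az":0,"gripper":0.4},{"x":0,"y":0,"z":8,"ax":0,"ay":0,"az":0,"gripper":0.4},{"x":0,"y":0,"z":0,"ax":0,"ay":0,"az":0,"gripper":0.4},{"x":0,"y":0,"z":0,"ax":0,"ay":0,"az":0,"gripper":0.4}]}}

```text
clock: 5.68
tcp_pos: [481.9, -104.4, 283.1]
tool_rot: [-2.966, -1.031, 0.003]
force: [0.6, 0.2, -0.2]
width: 0.603
finger_force: 0.0
```

Run:
```python
from h import *
s,p,M=st(); print('Ftool',(M.T@s['force']).round(2),s['width'],'rel pivot tool',(M.T@(p-np.array([*(C+70*u0),238]))).round(1), s['wrist_torque'].round(2),s['clock'])
```

```text
Ftool [0.59 0.16 0.22] 0.603338129873726 rel pivot tool [ -3.5   0.1 -45.1] [-0.03 -0.01 -0.02] 5.6833
```

>>> {"op": "send_rows", "data": {"increments": [{"x":3,"y":0,"z":0,"ax":0,"ay":0,"az":0,"gripper":0.4},{"x":0,"y":0,"z":0,"ax":0,"ay":0,"az":0,"gripper":1},{"x":0,"y":0,"z":0,"ax":0,"ay":0,"az":0,"gripper":1},{"x":0,"y":0,"z":0,"ax":0,"ay":0,"az":0,"gripper":1},{"x":0,"y":0,"z":0,"ax":0,"ay":0,"az":0,"gripper":1},{"x":0,"y":0,"z":0,"ax":0,"ay":0,"az":0,"gripper":1},{"x":0,"y":0,"z":0,"ax":0,"ay":0,"az":0,"gripper":1}], "force": 50}}

```text
clock: 6.27
tcp_pos: [485.1, -101.7, 285.0]
tool_rot: [-2.967, -1.032, -0.0]
force: [-2.2, 3.1, 4.6]
width: 0.193
finger_force: 48.8
```

Run:
```python
from h import *
s,p,M=st(); print('Ftool',(M.T@s['force']).round(2),s['width'],'rel pivot tool',(M.T@(p-np.array([*(C+70*u0),238]))).round(1), s['wrist_torque'].round(2),s['clock'])
grab('wrist','w2')
```

```text
Ftool [ 0.23 -3.83 -4.57] 0.19273732476018357 rel pivot tool [  0.7  -0.  -47. ] [ 0.58  0.63 -0.02] 6.2667
```

View pics/w2.png

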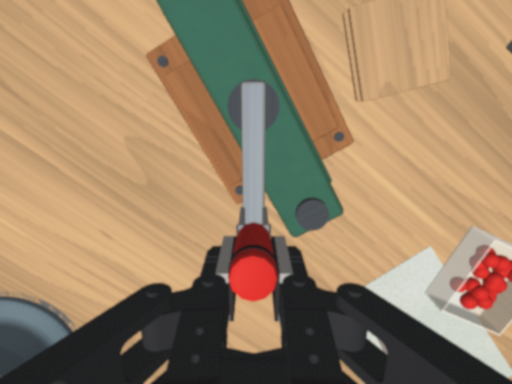

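```bash
cat >> h.py <<'E'
def fr(th=None):
    "state in crank frame; th = commanded crank turn"
    s,p,M=st(); q=p[:2]-C; a=-(np.arctan2(q[1],q[0])-np.arctan2(u0[1],u0[0]))%(2*np.pi)
    r=np.hypot(*q); er=q/r; ec=np.array([er[1],-er[0]]); F=s['force'][:2]
    print('t %.2f ang %.3f r %.1f z %.1f  effort %.2f radial(out) %.2f Fz %.2f w %.3f'%(s['clock'],a,r,p[2],-F@ec,F@er,s['force'][2],s['width']))
def rows(t0,d,n=8,r=70):
    for k in range(n):
        a,b=t0+k*d,t0+(k+1)*d
        print('%.1f %.1f'%(-r*(np.cos(b)-np.cos(a)),-r*(np.sin(b)-np.sin(a))),end=' | ')
    print()
E
python3 - <<'E'
from h import *
print(proj('w2',[*(C+70*u0),316]),proj('w2',[*(C+70*u0),238]),proj('w2',[*(C+0*u0),220]))
fr()
for k in range(8): print(k*.8,end=': ');rows(k*.8,.1)
E
```

```text
[254.60361384 317.99365388] [254.30690162 228.32147504] [254.64019498 104.88424531]
t 6.32 ang 6.283 r 69.3 z 285.0  effort -4.16 radial(out) 0.41 Fz 4.38 w 0.191
0.0: 0.3 -7.0 | 1.0 -6.9 | 1.7 -6.8 | 2.4 -6.6 | 3.0 -6.3 | 3.7 -6.0 | 4.2 -5.6 | 4.8 -5.1 | 
0.8: 5.3 -4.6 | 5.7 -4.1 | 6.1 -3.5 | 6.4 -2.9 | 6.6 -2.2 | 6.8 -1.5 | 6.9 -0.8 | 7.0 -0.1 | 
1.6: 7.0 0.6 | 6.9 1.2 | 6.7 1.9 | 6.5 2.6 | 6.2 3.2 | 5.9 3.8 | 5.4 4.4 | 5.0 4.9 | 
2.4000000000000004: 4.5 5.4 | 3.9 5.8 | 3.3 6.2 | 2.7 6.5 | 2.0 6.7 | 1.3 6.9 | 0.6 7.0 | -0.1 7.0 | 
3.2: -0.8 7.0 | -1.4 6.8 | -2.1 6.7 | -2.8 6.4 | -3.4 6.1 | -4.0 5.7 | -4.6 5.3 | -5.1 4.8 | 
4.0: -5.5 4.3 | -5.9 3.7 | -6.3 3.1 | -6.5 2.5 | -6.8 1.8 | -6.9 1.1 | -7.0 0.4 | -7.0 -0.3 | 
4.800000000000001: -6.9 -1.0 | -6.8 -1.6 | -6.6 -2.3 | -6.3 -3.0 | -6.0 -3.6 | -5.6 -4.2 | -5.2 -4.7 | -4.7 -5.2 | 
5.6000000000000005: -4.1 -5.6 | -3.6 -6.0 | -2.9 -6.4 | -2.3 -6.6 | -1.6 -6.8 | -0.9 -6.9 | -0.2 -7.0 | 0.5 -7.0 |
```

Run:
```python
from h import *
for f in(1.2,1.3,1.35,1.4,1.45,1.5,1.571):
  g=lambda s:proj('w2',[*(C+(70-s*np.cos(f))*u0),238+s*np.sin(f)])[1].round(1)
  print(f,g(78),g(62),g(16))
im=cv2.imread('pics/w2.png')[190:320,190:320];cv2.imwrite('pics/c2.png',cv2.resize(im,(600,600),interpolation=2))
```

```text
1.2 239.4 236.0 229.8
1.3 262.0 251.6 232.7
1.35 273.1 259.4 234.2
1.4 283.9 266.9 235.6
1.45 294.4 274.3 237.0
1.5 304.5 281.4 238.4
1.571 318.0 291.1 240.4
```

View pics/c2.png

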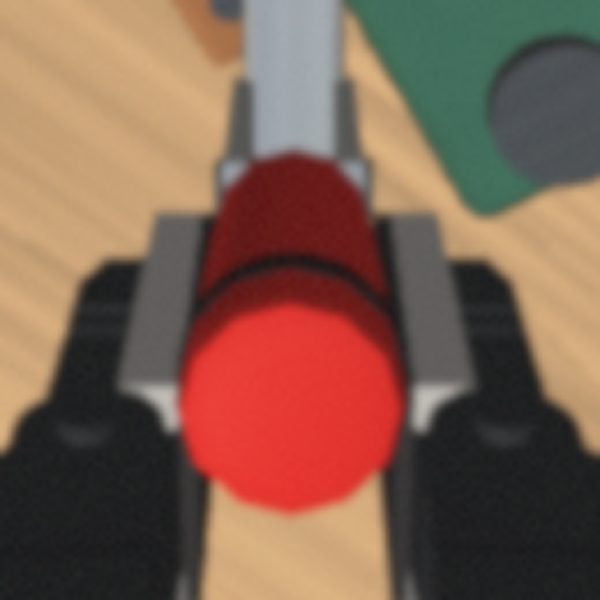

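>>> {"op": "send_rows", "data": {"increments": [{"x":-2,"y":0,"z":0,"ax":0,"ay":0,"az":0,"gripper":1},{"x":-2,"y":0,"z":0,"ax":0,"ay":0,"az":0,"gripper":1},{"x":0,"y":0,"z":0,"ax":0,"ay":0,"az":0,"gripper":1},{"x":0,"y":0,"z":0,"ax":0,"ay":0,"az":0,"gripper":1}]}}

```text
clock: 6.65
tcp_pos: [484.4, -102.2, 285.1]
tool_rot: [-2.965, -1.034, -0.011]
force: [2.1, 6.2, 1.8]
width: 0.196
finger_force: 48.9
```

```bash
cat > m.py <<'E'
from h import *
import sys
fr()
s,p,M=st(); print('Ftool',(M.T@s['force']).round(2),s['width'],'rel pivot tool',(M.T@(p-np.array([*(C+70*u0),238]))).round(1), (M.T@s['wrist_torque']).round(2))
d=vision.grab_frame('wrist'); im=d['frame'][190:320,190:320].astype(int)
m=((im[...,0]>190)&(im[...,1]<90)).astype(np.uint8); n,l,S,c=cv2.connectedComponentsWithStats(m); i=1+S[1:,4].argmax(); print('disc',c[i]+190,S[i])
E
python3 m.py
```

```text
t 6.65 ang 0.000 r 70.1 z 285.1  effort -3.55 radial(out) -5.50 Fz 1.83 w 0.196
Ftool [ 5.53 -3.52 -1.8 ] 0.19550277710284897 rel pivot tool [  0.2   0.  -47.1] [0.71 1.35 0.01]
disc [252.63000636 278.00953592] [  39   66   47   45 1573]
```

>>> {"op": "send_rows", "data": {"increments": [{"x":-1.5,"y":0,"z":0,"ax":0,"ay":0.05,"az":0,"gripper":1},{"x":-2,"y":0,"z":0,"ax":0,"ay":0.05,"az":0,"gripper":1},{"x":-2,"y":0,"z":0,"ax":0,"ay":0.04,"az":0,"gripper":1},{"x":0,"y":0,"z":0,"ax":0,"ay":0,"az":0,"gripper":1},{"x":0,"y":0,"z":0,"ax":0,"ay":0,"az":0,"gripper":1}]}}

```text
clock: 7.12
tcp_pos: [479.2, -106.4, 284.7]
tool_rot: [-2.916, -1.014, -0.213]
force: [0.5, 4.4, 1.8]
width: 0.195
finger_force: 49.5
```

```bash
python3 m.py
```

```text
t 7.12 ang 6.283 r 76.8 z 284.7  effort -3.16 radial(out) -3.15 Fz 1.80 w 0.195
Ftool [ 3.38 -3.16 -1.33] 0.1948233385283612 rel pivot tool [  0.    0.1 -47.2] [ 0.72  1.16 -0.01]
disc [252.37705957 279.14512041] [  39   67   47   45 1578]
```

>>> {"op": "send_rows", "data": {"increments": [{"x":-1.5,"y":0,"z":0,"ax":0,"ay":0.03,"az":0,"gripper":1},{"x":-1.5,"y":0,"z":0,"ax":0,"ay":0.03,"az":0,"gripper":1},{"x":-1,"y":0,"z":0,"ax":0,"ay":0.02,"az":0,"gripper":1},{"x":0,"y":0,"z":0,"ax":0,"ay":0,"az":0,"gripper":1},{"x":0,"y":0,"z":0,"ax":0,"ay":0,"az":0,"gripper":1}]}}

```text
clock: 7.58
tcp_pos: [476.7, -108.3, 284.0]
tool_rot: [-2.881, -1.004, -0.327]
force: [4.1, 5.7, 0.1]
width: 0.19
finger_force: 48.9
```

```bash
python3 m.py
```

```text
t 7.58 ang 0.000 r 80.0 z 284.0  effort -1.96 radial(out) -6.73 Fz 0.14 w 0.190
Ftool [ 6.6  -1.94  1.36] 0.18983600602018216 rel pivot tool [  0.5   0.  -47.1] [ 0.45  1.22 -0.01]
disc [252.63461538 275.93238213] [  39   64   47   45 1612]
```

>>> {"op": "send_rows", "data": {"increments": [{"x":0,"y":0,"z":0,"ax":0,"ay":0,"az":0,"gripper":0.4},{"x":0,"y":0,"z":0,"ax":0,"ay":0,"az":0,"gripper":0.4},{"x":0,"y":0,"z":0,"ax":0,"ay":0,"az":0,"gripper":0.4},{"x":3,"y":0,"z":0,"ax":0,"ay":-0.11,"az":0,"gripper":0.4},{"x":3,"y":0,"z":0,"ax":0,"ay":-0.11,"az":0,"gripper":0.4},{"x":4,"y":0,"z":0,"ax":0,"ay":0,"az":0,"gripper":0.4},{"x":0,"y":0,"z":0,"ax":0,"ay":0,"az":0,"gripper":0.4},{"x":0,"y":0,"z":0,"ax":0,"ay":0,"az":0,"gripper":0.4}]}}

```text
clock: 8.3
tcp_pos: [481.8, -105.4, 283.8]
tool_rot: [-2.967, -1.03, -0.001]
force: [-0.1, -0.4, 0.2]
width: 0.605
finger_force: 0.0
```

```bash
python3 m.py
python3 - <<'E'
from h import *
grab('wrist','w3')
print(proj('w3',[*(C+70*u0),316]),R.from_rotvec(env.sense()['tool_rot']).as_matrix()[:,2].round(3))
goto([*(C+70*u0),284],np.arctan2(u0[1],u0[0])+np.pi)
E
```

```text
t 8.30 ang 6.272 r 74.1 z 283.8  effort 0.29 radial(out) 0.32 Fz 0.19 w 0.605
Ftool [-0.31  0.3  -0.19] 0.6053329591272243 rel pivot tool [ -4.1   0.8 -45.8] [-0.03 -0.02  0.03]
disc [250.06060606 306.79981635] [  37  101   47   29 1089]
[251.69305841 306.95469321] [-0.001  0.    -1.   ]
t 8.4 p [ 481.1 -106.3  283.8] w 0.599 F [0.35 0.32 0.37] ff 0.0
shift [ 5.3 -1.1 -0.2]
turn [-0.001  0.    -0.002] shift in target axes [ 5.3 -1.1 -0.2]
```

>>> {"op": "send_rows", "data": {"increments": [{"x":4.5,"y":-0.8,"z":0,"ax":0,"ay":0,"az":0,"gripper":0.5},{"x":0,"y":0,"z":0,"ax":0,"ay":0,"az":0,"gripper":1},{"x":0,"y":0,"z":0,"ax":0,"ay":0,"az":0,"gripper":1},{"x":0,"y":0,"z":0,"ax":0,"ay":0,"az":0,"gripper":1},{"x":0,"y":0,"z":0,"ax":0,"ay":0,"az":0,"gripper":1},{"x":0,"y":0,"z":0,"ax":0,"ay":0,"az":0,"gripper":1}]}}

```text
clock: 8.9
tcp_pos: [485.1, -101.5, 284.6]
tool_rot: [2.968, 1.031, -0.001]
force: [-1.9, 0.7, 1.6]
width: 0.198
finger_force: 48.7
```

```bash
python3 m.py
```

```text
t 8.90 ang 0.003 r 69.1 z 284.6  effort -1.77 radial(out) 1.06 Fz 1.63 w 0.198
Ftool [-1.06 -1.78 -1.63] 0.19837570940689753 rel pivot tool [  0.9  -0.2 -46.6] [ 0.17 -0.23  0.01]
disc [252.82890365 312.16445183] [ 41 112  45  18 602]
```

>>> {"op": "send_rows", "data": {"increments": [{"x":0.3,"y":-7,"z":0,"ax":0,"ay":0,"az":0,"gripper":1},{"x":1,"y":-6.9,"z":0,"ax":0,"ay":0,"az":0,"gripper":1},{"x":1.7,"y":-6.8,"z":0,"ax":0,"ay":0,"az":0,"gripper":1},{"x":2.4,"y":-6.6,"z":0,"ax":0,"ay":0,"az":0,"gripper":1}]}}

```text
clock: 9.28
tcp_pos: [473.2, -79.5, 284.6]
tool_rot: [2.964, 1.026, 0.002]
force: [1.6, -5.6, -0.8]
width: 0.197
finger_force: 49.0
```

```bash
python3 m.py
```

```text
t 9.28 ang 0.366 r 69.4 z 284.6  effort 5.83 radial(out) 0.17 Fz -0.82 w 0.197
Ftool [-2.24  5.39  0.85] 0.1970276871135274 rel pivot tool [  5.1 -24.6 -46.8] [-1.17 -0.46  0.02]
disc [254.91582492 312.27104377] [ 43 113  45  17 594]
```

>>> {"op": "send_rows", "data": {"increments": [{"x":3,"y":-6.3,"z":0,"ax":0,"ay":0,"az":0,"gripper":1},{"x":3.7,"y":-6,"z":0,"ax":0,"ay":0,"az":0,"gripper":1},{"x":4.2,"y":-5.6,"z":0,"ax":0,"ay":0,"az":0,"gripper":1},{"x":4.8,"y":-5.1,"z":0,"ax":0,"ay":0,"az":0,"gripper":1},{"x":5.3,"y":-4.6,"z":0,"ax":0,"ay":0,"az":0,"gripper":1},{"x":5.7,"y":-4.1,"z":0,"ax":0,"ay":0,"az":0,"gripper":1},{"x":6.1,"y":-3.5,"z":0,"ax":0,"ay":0,"az":0,"gripper":1},{"x":6.4,"y":-2.9,"z":0,"ax":0,"ay":0,"az":0,"gripper":1}]}}

```text
clock: 10.0
tcp_pos: [478.5, -24.4, 284.5]
tool_rot: [2.966, 1.028, -0.007]
force: [-2.9, -4.9, 3.8]
width: 0.196
finger_force: 49.5
```

```bash
python3 m.py
```

```text
t 10.00 ang 1.181 r 70.1 z 284.5  effort 5.67 radial(out) 0.08 Fz 3.79 w 0.196
Ftool [-5.29  2.08 -3.76] 0.1964770687609882 rel pivot tool [ 43.1 -64.8 -46.8] [-0.39 -1.12  0.04]
disc [253.73012939 312.8207024 ] [ 42 114  45  16 541]
```

>>> {"op": "send_rows", "data": {"increments": [{"x":6.6,"y":-2.2,"z":0,"ax":0,"ay":0,"az":0,"gripper":1},{"x":6.8,"y":-1.5,"z":0,"ax":0,"ay":0,"az":0,"gripper":1},{"x":6.9,"y":-0.8,"z":0,"ax":0,"ay":0,"az":0,"gripper":1},{"x":7,"y":-0.1,"z":0,"ax":0,"ay":0,"az":0,"gripper":1},{"x":7,"y":0.6,"z":0,"ax":0,"ay":0,"az":0,"gripper":1},{"x":6.9,"y":1.2,"z":0,"ax":0,"ay":0,"az":0,"gripper":1},{"x":6.7,"y":1.9,"z":0,"ax":0,"ay":0,"az":0,"gripper":1},{"x":6.5,"y":2.6,"z":0,"ax":0,"ay":0,"az":0,"gripper":1}]}}

```text
clock: 10.72
tcp_pos: [522.0, 9.8, 284.5]
tool_rot: [-2.967, -1.03, 0.008]
force: [-5.6, -2.5, 6.1]
width: 0.192
finger_force: 49.7
```

```bash
python3 m.py
```

```text
t 10.72 ang 1.988 r 70.8 z 284.5  effort 6.06 radial(out) -1.05 Fz 6.06 w 0.192
Ftool [-5.99 -1.52 -6.03] 0.1919830710220565 rel pivot tool [ 98.6 -64.8 -46.8] [ 0.32 -1.2   0.05]
disc [252.75809524 312.92380952] [ 41 114  44  16 525]
```

>>> {"op": "send_rows", "data": {"increments": [{"x":6.2,"y":3.2,"z":-0.2,"ax":0,"ay":0,"az":0,"gripper":1},{"x":5.9,"y":3.8,"z":-0.2,"ax":0,"ay":0,"az":0,"gripper":1},{"x":5.4,"y":4.4,"z":-0.2,"ax":0,"ay":0,"az":0,"gripper":1},{"x":5,"y":4.9,"z":-0.2,"ax":0,"ay":0,"az":0,"gripper":1},{"x":4.5,"y":5.4,"z":-0.2,"ax":0,"ay":0,"az":0,"gripper":1},{"x":3.9,"y":5.8,"z":0,"ax":0,"ay":0,"az":0,"gripper":1},{"x":3.3,"y":6.2,"z":0,"ax":0,"ay":0,"az":0,"gripper":1},{"x":2.7,"y":6.5,"z":0,"ax":0,"ay":0,"az":0,"gripper":1}]}}

```text
clock: 11.43
tcp_pos: [574.9, 2.9, 284.6]
tool_rot: [-2.963, -1.032, 0.01]
force: [-5.5, 0.5, 4.2]
width: 0.199
finger_force: 49.8
```

```bash
python3 m.py
```

```text
t 11.43 ang 2.760 r 71.1 z 284.6  effort 5.02 radial(out) -2.29 Fz 4.16 w 0.199
Ftool [-4.   -3.84 -4.12] 0.19899260550855563 rel pivot tool [135.9 -26.5 -47. ] [ 0.89 -0.92  0.02]
disc [251.26530612 312.79406308] [ 40 114  44  16 539]
```

>>> {"op": "send_rows", "data": {"increments": [{"x":1.8,"y":6.7,"z":0,"ax":0,"ay":0,"az":0,"gripper":1},{"x":1.1,"y":6.9,"z":0,"ax":0,"ay":0,"az":0,"gripper":1},{"x":0.4,"y":7,"z":0,"ax":0,"ay":0,"az":0,"gripper":1},{"x":-0.3,"y":7,"z":0,"ax":0,"ay":0,"az":0,"gripper":1},{"x":-1,"y":7,"z":0,"ax":0,"ay":0,"az":0,"gripper":1},{"x":-1.5,"y":6.8,"z":0,"ax":0,"ay":0,"az":0,"gripper":1},{"x":-2.2,"y":6.7,"z":0,"ax":0,"ay":0,"az":0,"gripper":1},{"x":-2.9,"y":6.4,"z":0,"ax":0,"ay":0,"az":0,"gripper":1}]}}

```text
clock: 12.15
tcp_pos: [607.2, -38.7, 284.7]
tool_rot: [-2.958, -1.035, -0.002]
force: [-0.3, 5.0, 0.1]
width: 0.2
finger_force: 49.5
```

```bash
python3 m.py
```

```text
t 12.15 ang 3.521 r 70.6 z 284.7  effort 4.91 radial(out) 1.18 Fz 0.15 w 0.200
Ftool [ 2.94 -4.1  -0.11] 0.19960497688475257 rel pivot tool [135.6  26.6 -46.4] [ 1.1   0.55 -0.04]
disc [251.02143951 311.61562021] [ 39 111  45  19 653]
```

>>> {"op": "send_rows", "data": {"increments": [{"x":-3.4,"y":6.1,"z":0,"ax":0,"ay":0,"az":0,"gripper":1},{"x":-4,"y":5.7,"z":0,"ax":0,"ay":0,"az":0,"gripper":1},{"x":-4.6,"y":5.3,"z":0,"ax":0,"ay":0,"az":0,"gripper":1},{"x":-5.1,"y":4.8,"z":0,"ax":0,"ay":0,"az":0,"gripper":1},{"x":-5.5,"y":4.3,"z":0,"ax":0,"ay":0,"az":0,"gripper":1},{"x":-5.9,"y":3.7,"z":0,"ax":0,"ay":0,"az":0,"gripper":1},{"x":-6.3,"y":3.1,"z":0,"ax":0,"ay":0,"az":0,"gripper":1},{"x":-6.5,"y":2.5,"z":0,"ax":0,"ay":0,"az":0,"gripper":1}]}}

```text
clock: 12.87
tcp_pos: [599.9, -93.6, 284.9]
tool_rot: [-2.963, -1.035, -0.013]
force: [6.0, 4.4, -4.6]
width: 0.197
finger_force: 49.1
```

```bash
python3 m.py
```

```text
t 12.87 ang 4.333 r 69.7 z 284.9  effort 6.79 radial(out) 2.96 Fz -4.60 w 0.197
Ftool [7.36 0.27 4.67] 0.19691858937685666 rel pivot tool [ 95.9  65.2 -46. ] [0.   1.62 0.02]
disc [252.86155914 310.71370968] [ 41 109  45  21 744]
```

>>> {"op": "send_rows", "data": {"increments": [{"x":-6.8,"y":2,"z":0,"ax":0,"ay":0,"az":0,"gripper":1},{"x":-6.9,"y":1.3,"z":0,"ax":0,"ay":0,"az":0,"gripper":1},{"x":-7,"y":0.6,"z":0,"ax":0,"ay":0,"az":0,"gripper":1},{"x":-7,"y":-0.1,"z":0,"ax":0,"ay":0,"az":0,"gripper":1}]}}

```text
clock: 13.25
tcp_pos: [580.8, -114.7, 284.9]
tool_rot: [-2.965, -1.035, -0.014]
force: [7.6, 4.3, -6.0]
width: 0.196
finger_force: 49.1
```

```bash
python3 m.py
```

```text
t 13.25 ang 4.744 r 69.5 z 284.9  effort 8.71 radial(out) 1.04 Fz -6.04 w 0.196
Ftool [8.61 1.34 6.12] 0.19592937576916972 rel pivot tool [ 67.9  69.8 -46.2] [-0.45  1.78  0.05]
disc [253.36988111 310.67767503] [ 41 109  46  21 757]
```

>>> {"op": "send_rows", "data": {"increments": [{"x":-3.5,"y":-0.3,"z":0,"ax":0,"ay":0,"az":0,"gripper":1},{"x":-3.5,"y":-0.5,"z":0,"ax":0,"ay":0,"az":0,"gripper":1},{"x":-3.4,"y":-0.7,"z":0,"ax":0,"ay":0,"az":0,"gripper":1},{"x":-3.4,"y":-0.9,"z":0,"ax":0,"ay":0,"az":0,"gripper":1}]}}

```text
clock: 13.63
tcp_pos: [568.8, -121.7, 284.9]
tool_rot: [-2.966, -1.035, -0.015]
force: [8.6, 2.9, -6.9]
width: 0.195
finger_force: 49.1
```

```bash
python3 m.py
```

```text
t 13.63 ang 4.944 r 69.4 z 284.9  effort 9.01 radial(out) 1.01 Fz -6.91 w 0.195
Ftool [8.46 3.06 7.  ] 0.1951028582081654 rel pivot tool [ 54.3  67.9 -46.2] [-0.63  1.86  0.01]
disc [253.83244681 310.65957447] [ 42 109  46  21 752]
```

>>> {"op": "send_rows", "data": {"increments": [{"x":-3.3,"y":-1.1,"z":0,"ax":0,"ay":0,"az":0,"gripper":1},{"x":-3.3,"y":-1.3,"z":0,"ax":0,"ay":0,"az":0,"gripper":1},{"x":-3.2,"y":-1.4,"z":0,"ax":0,"ay":0,"az":0,"gripper":1},{"x":-3.1,"y":-1.6,"z":0,"ax":0,"ay":0,"az":0,"gripper":1}]}}

```text
clock: 14.02
tcp_pos: [555.7, -126.2, 284.9]
tool_rot: [2.965, 1.034, 0.016]
force: [9.4, 1.5, -8.4]
width: 0.193
finger_force: 49.1
```

```bash
python3 m.py
```

```text
t 14.02 ang 5.144 r 69.3 z 284.9  effort 9.44 radial(out) 0.74 Fz -8.39 w 0.193
Ftool [8.18 4.61 8.48] 0.1926029678346546 rel pivot tool [ 41.2  63.3 -46.2] [-1.02  1.89  0.11]
disc [254.35458167 310.70385126] [ 42 109  46  21 753]
```

>>> {"op": "send_rows", "data": {"increments": [{"x":-3,"y":-1.7,"z":0,"ax":0,"ay":0,"az":0,"gripper":1},{"x":-3,"y":-1.8,"z":0,"ax":0,"ay":0,"az":0,"gripper":1},{"x":0,"y":0,"z":0,"ax":0,"ay":0,"az":0,"gripper":1},{"x":0,"y":0,"z":0,"ax":0,"ay":0,"az":0,"gripper":1},{"x":0,"y":0,"z":0,"ax":0,"ay":0,"az":0,"gripper":1}]}}

```text
clock: 14.48
tcp_pos: [548.3, -127.5, 284.8]
tool_rot: [2.966, 1.034, 0.013]
force: [8.3, 2.3, -6.5]
width: 0.197
finger_force: 49.1
```

```bash
python3 m.py
```

```text
t 14.48 ang 5.253 r 69.3 z 284.8  effort 8.57 radial(out) -1.21 Fz -6.53 w 0.197
Ftool [7.91 3.36 6.6 ] 0.19698124736908273 rel pivot tool [ 34.5  59.7 -46.4] [-0.81  1.54 -0.03]
disc [254.2320442  310.97099448] [ 42 110  46  20 724]
```

>>> {"op": "send_rows", "data": {"increments": [{"x":0,"y":0,"z":0,"ax":0,"ay":0,"az":0,"gripper":0.4},{"x":0,"y":0,"z":0,"ax":0,"ay":0,"az":0,"gripper":0.4},{"x":0,"y":0,"z":0,"ax":0,"ay":0,"az":0,"gripper":0.4},{"x":0,"y":0,"z":0,"ax":0,"ay":0,"az":0,"gripper":0.4}]}}

```text
clock: 14.87
tcp_pos: [544.9, -129.7, 285.5]
tool_rot: [2.968, 1.03, -0.001]
force: [-0.7, -0.1, 0.1]
width: 0.599
finger_force: 0.0
```

```bash
cat > g.py <<'E'
from h import *
import sys
a=np.arctan2(u0[1],u0[0])-5.253; u=np.array([np.cos(a),np.sin(a)])
r,z=float(sys.argv[1]),float(sys.argv[2])
fr(); goto([*(C+r*u),z],a+np.pi); s,p,M=st(); print('j7',s['joints'][6],'Ftool',(M.T@s['force']).round(2))
if len(sys.argv)>3:
    grab('wrist',sys.argv[3])
    for k in(238,316): print(proj(sys.argv[3],[*(C+70*u),k]).round(1))
    print('axis',proj(sys.argv[3],[*C,220]).round(1))
E
python3 g.py 69.3 283
```

```text
t 14.87 ang 5.305 r 71.1 z 285.5  effort -0.67 radial(out) 0.06 Fz 0.13 w 0.599
t 14.8667 p [ 544.9 -129.7  285.5] w 0.599 F [-0.66 -0.11  0.13] ff 0.0
shift [4.  0.4 2.5]
turn [-0.00e+00  1.00e-03 -1.03e+00] shift in target axes [1.7 3.7 2.5]
j7 -0.8245949160050601 Ftool [-0.59 -0.32 -0.13]
```

>>> {"op": "send_rows", "data": {"increments": [{"x":4,"y":0.4,"z":0,"ax":0,"ay":0,"az":-0.06,"gripper":0.4},{"x":0,"y":0,"z":0,"ax":0,"ay":0,"az":-0.12,"gripper":0.4},{"x":0,"y":0,"z":0,"ax":0,"ay":0,"az":-0.12,"gripper":0.4},{"x":0,"y":0,"z":0,"ax":0,"ay":0,"az":-0.12,"gripper":0.4},{"x":0,"y":0,"z":0,"ax":0,"ay":0,"az":-0.12,"gripper":0.4},{"x":0,"y":0,"z":0,"ax":0,"ay":0,"az":-0.12,"gripper":0.4},{"x":0,"y":0,"z":0,"ax":0,"ay":0,"az":-0.12,"gripper":0.4},{"x":0,"y":0,"z":0,"ax":0,"ay":0,"az":-0.12,"gripper":0.4}]}}

```text
clock: 15.53
tcp_pos: [548.4, -127.5, 285.6]
tool_rot: [2.217, 2.225, -0.001]
force: [0.4, 0.3, 0.2]
width: 0.602
finger_force: 0.0
```

>>> {"op": "send_rows", "data": {"increments": [{"x":0,"y":0,"z":0,"ax":0,"ay":0,"az":-0.12,"gripper":0.4},{"x":0,"y":0,"z":0,"ax":0,"ay":0,"az":-0.01,"gripper":0.4},{"x":0,"y":0,"z":0,"ax":0,"ay":0,"az":0,"gripper":0.4}]}}

```text
clock: 15.78
tcp_pos: [548.4, -127.4, 285.6]
tool_rot: [2.078, 2.356, -0.0]
force: [-0.1, -0.6, 0.7]
width: 0.599
finger_force: 0.0
```

```bash
python3 g.py 69.3 283 w4
```

```text
t 15.78 ang 5.251 r 69.2 z 285.6  effort -0.16 radial(out) 0.63 Fz 0.74 w 0.599
t 15.7833 p [ 548.4 -127.4  285.6] w 0.599 F [-0.08 -0.65  0.74] ff 0.0
shift [-0.1 -0.1  2.6]
turn [ 0.     0.    -0.002] shift in target axes [-0.1 -0.1  2.6]
j7 0.16933636201758503 Ftool [-0.63 -0.16 -0.74]
[255.1 229.3]
[256.1 319.2]
axis [255.  106.4]
```

View pics/w4.png

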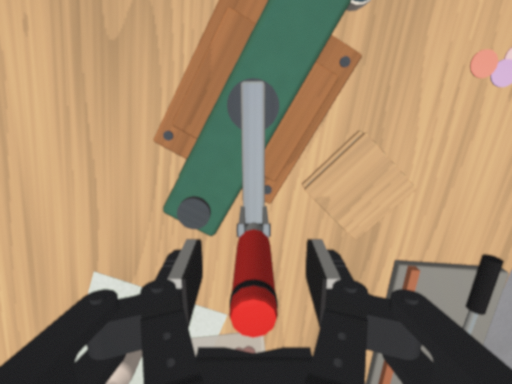

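Grip stands upright: disc centre (253,310), arm aligned with the image's vertical. Now I'll re-grip near the end and fold.

>>> {"op": "send_rows", "data": {"increments": [{"x":0,"y":0,"z":-10,"ax":0,"ay":0,"az":0,"gripper":0.4},{"x":0,"y":0,"z":-9,"ax":0,"ay":0,"az":0,"gripper":0.4},{"x":0,"y":0,"z":0,"ax":0,"ay":0,"az":0,"gripper":1},{"x":0,"y":0,"z":0,"ax":0,"ay":0,"az":0,"gripper":1},{"x":0,"y":0,"z":0,"ax":0,"ay":0,"az":0,"gripper":1},{"x":0,"y":0,"z":0,"ax":0,"ay":0,"az":0,"gripper":1},{"x":0,"y":0,"z":0,"ax":0,"ay":0,"az":0,"gripper":1}], "force": 20}}

```text
clock: 16.42
tcp_pos: [548.7, -127.1, 305.1]
tool_rot: [2.075, 2.358, 0.0]
force: [-1.0, -0.2, 3.8]
width: 0.203
finger_force: 21.6
```

```bash
python3 g.py 69.3 305
```

```text
t 16.42 ang 5.246 r 69.0 z 305.1  effort -0.99 radial(out) 0.05 Fz 3.81 w 0.203
t 16.4167 p [ 548.7 -127.1  305.1] w 0.203 F [-0.98 -0.18  3.81] ff 21.5895277261734
shift [-0.3 -0.5  0.1]
turn [0.    0.    0.001] shift in target axes [-0.3 -0.5  0.1]
j7 0.17982438285026744 Ftool [-0.06 -0.99 -3.81]
```

>>> {"op": "send_rows", "data": {"increments": [{"x":4.3,"y":0,"z":0.2,"ax":0,"ay":0,"az":0,"gripper":1},{"x":6,"y":0,"z":0.7,"ax":0,"ay":0,"az":0,"gripper":1},{"x":5.9,"y":0,"z":1.3,"ax":0,"ay":0,"az":0,"gripper":1},{"x":5.7,"y":0,"z":1.9,"ax":0,"ay":0,"az":0,"gripper":1},{"x":5.5,"y":0,"z":2.5,"ax":0,"ay":0,"az":0,"gripper":1},{"x":5.2,"y":0,"z":3,"ax":0,"ay":0,"az":0,"gripper":1},{"x":4.9,"y":0,"z":3.5,"ax":0,"ay":0,"az":0,"gripper":1},{"x":4.5,"y":0,"z":4,"ax":0,"ay":0,"az":0,"gripper":1}]}}

```text
clock: 17.08
tcp_pos: [543.7, -86.3, 288.9]
tool_rot: [2.074, 2.356, -0.001]
force: [-2.7, -1.0, 8.0]
width: 0.2
finger_force: 22.1
```

```bash
python3 g.py 27 288
```

```text
t 17.08 ang 5.228 r 27.8 z 288.9  effort -2.85 radial(out) 0.53 Fz 7.97 w 0.200
t 17.0833 p [543.7 -86.3 288.9] w 0.2 F [-2.74 -0.95  7.97] ff 22.109676897525787
shift [ 0.8 -0.7  0.9]
turn [ 0.002  0.003 -0.   ] shift in target axes [ 0.8 -0.7  0.9]
j7 0.10408787485265239 Ftool [-0.62 -2.82 -7.97]
```

>>> {"op": "send_rows", "data": {"increments": [{"x":4.1,"y":0,"z":4.4,"ax":0,"ay":0,"az":0,"gripper":1},{"x":3.6,"y":0,"z":4.8,"ax":0,"ay":0,"az":0,"gripper":1},{"x":3.1,"y":0,"z":5.1,"ax":0,"ay":0,"az":0,"gripper":1},{"x":2.6,"y":0,"z":5.4,"ax":0,"ay":0,"az":0,"gripper":1},{"x":2.1,"y":0,"z":5.6,"ax":0,"ay":0,"az":0,"gripper":1},{"x":1.5,"y":0,"z":5.8,"ax":0,"ay":0,"az":0,"gripper":1},{"x":0.9,"y":0,"z":5.9,"ax":0,"ay":0,"az":0,"gripper":1},{"x":0.3,"y":0,"z":5,"ax":0,"ay":0,"az":0,"gripper":1}]}}

```text
clock: 17.75
tcp_pos: [540.4, -63.7, 245.5]
tool_rot: [-2.069, -2.36, -0.003]
force: [-3.0, 5.3, 5.9]
width: 0.205
finger_force: 23.6
```

```bash
python3 g.py 10 245 w5
```

```text
t 17.75 ang 5.199 r 5.0 z 245.5  effort -2.01 radial(out) -5.74 Fz 5.94 w 0.205
t 17.75 p [540.4 -63.7 245.5] w 0.205 F [-3.02  5.28  5.94] ff 23.59500914812088
shift [-5.1 -0.3  0.5]
turn [-0.001 -0.004  0.004] shift in target axes [-5.1 -0.3  0.5]
j7 0.05019560833146732 Ftool [ 5.65 -2.3  -5.92]
[254.4 370.8]
[254.9 590.6]
axis [255.1 236.9]
```

>>> {"op": "send_rows", "data": {"increments": [{"x":0,"y":0,"z":0,"ax":0,"ay":0,"az":0,"gripper":0.4},{"x":0,"y":0,"z":0,"ax":0,"ay":0,"az":0,"gripper":0.4},{"x":0,"y":0,"z":0,"ax":0,"ay":0,"az":0,"gripper":0.4},{"x":0,"y":0,"z":-15,"ax":0,"ay":0,"az":0,"gripper":0.4},{"x":0,"y":0,"z":-15,"ax":0,"ay":0,"az":0,"gripper":0.4},{"x":-5,"y":0,"z":-15,"ax":0,"ay":0,"az":0,"gripper":1},{"x":0,"y":0,"z":0,"ax":0,"ay":0,"az":0,"gripper":1},{"x":0,"y":0,"z":0,"ax":0,"ay":0,"az":0,"gripper":1}]}}

```text
clock: 18.47
tcp_pos: [542.1, -73.4, 290.8]
tool_rot: [2.076, 2.356, 0.001]
force: [-0.3, 0.4, -0.2]
width: 0.179
finger_force: 0.0
```

>>> {"op": "send_rows", "data": {"increments": [{"x":0,"y":0,"z":0,"ax":0,"ay":0,"az":0,"gripper":1},{"x":0,"y":0,"z":0,"ax":0,"ay":0,"az":0,"gripper":1},{"x":0,"y":0,"z":0,"ax":0,"ay":0,"az":0,"gripper":1},{"x":0,"y":0,"z":0,"ax":0,"ay":0,"az":0,"gripper":1}]}}

```text
clock: 18.8
tcp_pos: [541.0, -72.1, 289.3]
tool_rot: [-2.073, -2.358, 0.001]
force: [-0.5, -0.5, 0.1]
width: -0.0
finger_force: 0.0
```

```bash
python3 g.py 10 266 w6
python3 - <<'E'
from h import *
im=cv2.imread('pics/w6.png');b,g,r=[im[...,i].astype(int) for i in range(3)]
m=((r>130)&(g<70)&(b<80)).astype(np.uint8);n,l,S,c=cv2.connectedComponentsWithStats(m);print(S[1:][S[1:,4]>100])
a=np.arctan2(u0[1],u0[0])-5.253; u=np.array([np.cos(a),np.sin(a)])
for f in(0,.1,.2,.3,.4,.5): print(f,[proj('w6',[*(C+(70-s*np.cos(f))*u),238+s*np.sin(f)]).round(1) for s in(16,78)])
E
```

```text
t 18.80 ang 5.270 r 13.4 z 289.3  effort -0.55 radial(out) 0.44 Fz 0.05 w -0.000
t 18.8 p [541.  -72.1 289.3] w -0.0 F [-0.5  -0.5   0.05] ff 0.0
shift [ 3.4  0.3 23.3]
turn [-0.002 -0.001  0.001] shift in target axes [ 3.4  0.2 23.3]
j7 0.08412514749030302 Ftool [-0.43 -0.56 -0.05]
[255.5 304.6]
[256.2 422.6]
axis [255.7 195.4]
[[238 202  33  28 782]]
0 [array([255.5, 283.6]), array([255.9, 191.9])]
0.1 [array([255.6, 285.1]), array([256. , 196.7])]
0.2 [array([255.6, 286.9]), array([256.1, 203.2])]
0.3 [array([255.6, 288.9]), array([256.2, 211.6])]
0.4 [array([255.6, 291.1]), array([256.2, 221.9])]
0.5 [array([255.6, 293.4]), array([256.3, 234.1])]
```

View pics/w6.png

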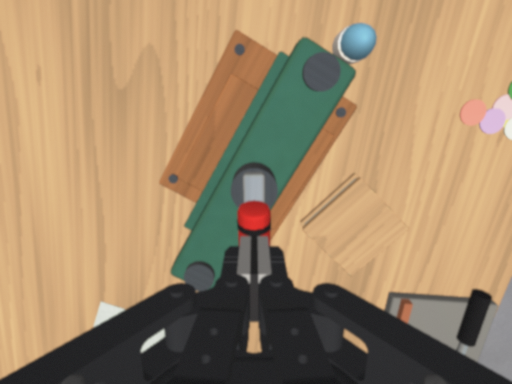

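Red end seen at rows 202–230, i.e. fold about 0.3. I'll press it down with the closed fingertips.

>>> {"op": "send_rows", "data": {"increments": [{"x":0,"y":0,"z":5,"ax":0,"ay":0,"az":0,"gripper":1},{"x":0,"y":0,"z":5,"ax":0,"ay":0,"az":0,"gripper":1},{"x":0,"y":0,"z":5,"ax":0,"ay":0,"az":0,"gripper":1},{"x":0,"y":0,"z":4,"ax":0,"ay":0,"az":0,"gripper":1},{"x":0,"y":0,"z":3,"ax":0,"ay":0,"az":0,"gripper":1},{"x":0,"y":0,"z":2,"ax":0,"ay":0,"az":0,"gripper":1},{"x":0,"y":0,"z":0,"ax":0,"ay":0,"az":0,"gripper":1}]}}

```text
clock: 19.43
tcp_pos: [541.5, -71.9, 266.0]
tool_rot: [-2.074, -2.359, -0.0]
force: [-0.1, -0.7, 0.4]
width: 0.002
finger_force: 0.1
```

```bash
python3 g.py 10 266
```

```text
t 19.43 ang 5.230 r 13.2 z 266.0  effort -0.22 radial(out) 0.64 Fz 0.45 w 0.002
t 19.4333 p [541.5 -71.9 266. ] w 0.002 F [-0.12 -0.66  0.45] ff 0.1277072582161054
shift [ 3.2 -0.3  0. ]
turn [-0.    -0.     0.001] shift in target axes [ 3.2 -0.3  0. ]
j7 0.07147919152507629 Ftool [-0.64 -0.21 -0.45]
```

>>> {"op": "send_rows", "data": {"increments": [{"x":0,"y":0,"z":2,"ax":0,"ay":0,"az":0,"gripper":1},{"x":0,"y":0,"z":2,"ax":0,"ay":0,"az":0,"gripper":1},{"x":0,"y":0,"z":0,"ax":0,"ay":0,"az":0,"gripper":1}]}}

```text
clock: 19.68
tcp_pos: [543.4, -71.8, 264.8]
tool_rot: [2.072, 2.357, 0.005]
force: [-1.1, 2.3, 7.2]
width: -0.0
finger_force: 3.9
```

```bash
python3 g.py 10 266 w7;python3 - <<'E'
from h import *
im=cv2.imread('pics/w7.png');b,g,r=[im[...,i].astype(int) for i in range(3)]
m=((r>130)&(g<70)&(b<80)).astype(np.uint8);n,l,S,c=cv2.connectedComponentsWithStats(m);print(S[1:][S[1:,4]>100])
a=np.arctan2(u0[1],u0[0])-5.253; u=np.array([np.cos(a),np.sin(a)])
for f in(0,.1,.2,.3,.4,.5): print(f,[proj('w7',[*(C+(70-s*np.cos(f)+9*np.sin(f))*u),238+s*np.sin(f)+9*np.cos(f)]).round(1) for s in(16,78)])
E
```

```text
t 19.68 ang 5.089 r 13.5 z 264.8  effort -0.43 radial(out) -2.51 Fz 7.18 w -0.000
t 19.6833 p [543.4 -71.8 264.8] w -0.0 F [-1.13  2.28  7.18] ff 3.876194176482386
shift [ 3.4 -2.2 -1.2]
turn [0.005 0.001 0.001] shift in target axes [ 3.4 -2.2 -1.2]
j7 0.06920692027774877 Ftool [ 2.4  -0.8  -7.19]
[251.2 331.2]
[250.5 492.5]
axis [251.2 208.6]
[[232 204  34  24 712]]
0 [array([251.1, 319.1]), array([251.1, 212.7])]
0.1 [array([251.1, 322.6]), array([251. , 221.3])]
0.2 [array([251.1, 326.2]), array([251. , 232.3])]
0.3 [array([251.1, 329.9]), array([250.9, 245.8])]
0.4 [array([251.1, 333.7]), array([250.9, 261.7])]
0.5 [array([251.1, 337.4]), array([250.8, 280.1])]
```

>>> {"op": "send_rows", "data": {"increments": [{"x":0,"y":0,"z":-15,"ax":0,"ay":0,"az":0,"gripper":1},{"x":0,"y":0,"z":-25,"ax":0,"ay":0,"az":0,"gripper":1},{"x":-25,"y":0,"z":-25,"ax":0,"ay":0,"az":0,"gripper":1},{"x":-25,"y":0,"z":-25,"ax":0,"ay":0,"az":0,"gripper":1},{"x":-25,"y":0,"z":-25,"ax":0,"ay":0,"az":0,"gripper":1},{"x":0,"y":0,"z":0,"ax":0,"ay":0,"az":0,"gripper":1},{"x":0,"y":0,"z":0,"ax":0,"ay":0,"az":0,"gripper":1},{"x":0,"y":0,"z":0,"ax":0,"ay":0,"az":0,"gripper":1}]}}

```text
clock: 20.4
tcp_pos: [550.6, -146.6, 376.4]
tool_rot: [-2.074, -2.357, 0.001]
force: [-0.2, 1.4, -0.7]
width: -0.001
finger_force: 0.0
```

```bash
python3 g.py 10 266 w8
python3 - <<'E'
from h import *
im=cv2.imread('pics/w8.png');b,g,r=[im[...,i].astype(int) for i in range(3)]
m=((r>120)&(g<70)&(b<80)).astype(np.uint8);n,l,S,c=cv2.connectedComponentsWithStats(m);print(S[1:][S[1:,4]>100])
a=np.arctan2(u0[1],u0[0])-5.253; u=np.array([np.cos(a),np.sin(a)])
for f in(0,.1,.2,.3): print(f,[proj('w8',[*(C+(70-s*np.cos(f)+o*np.sin(f))*u),238+s*np.sin(f)+o*np.cos(f)]).round(1) for s,o in((16,9),(78,9),(78,-9))])
grab('scene','s9');im2=cv2.imread('pics/s9.png')[140:260,180:300]
cv2.imwrite('pics/c9.png',np.hstack([cv2.resize(im2,(400,400),interpolation=2),cv2.resize(im[100:300,160:360],(400,400))]))
E
```

```text
t 20.40 ang 5.255 r 88.5 z 376.4  effort -0.06 radial(out) -1.46 Fz -0.73 w -0.001
t 20.4 p [ 550.6 -146.6  376.4] w -0.001 F [-0.24  1.44 -0.73] ff 0.0
shift [ 78.4   0.4 110.4]
turn [-0.001 -0.001  0.   ] shift in target axes [ 78.5   0.2 110.4]
j7 0.23292779147319925 Ftool [ 1.46 -0.05  0.73]
[255.3 164.7]
[255.7 192.1]
axis [255.4  78.5]
[[ 243   67   22   11  227]
 [ 243   82   23   64 1338]]
0 [array([255.4, 147.8]), array([255.6,  65.6]), array([255.5,  67.4])]
0.1 [array([255.4, 149.3]), array([255.7,  66.6]), array([255.6,  66. ])]
0.2 [array([255.4, 151. ]), array([255.7,  68.8]), array([255.6,  65.5])]
0.3 [array([255.4, 152.8]), array([255.7,  72.4]), array([255.6,  66.1])]
```

View pics/c9.png

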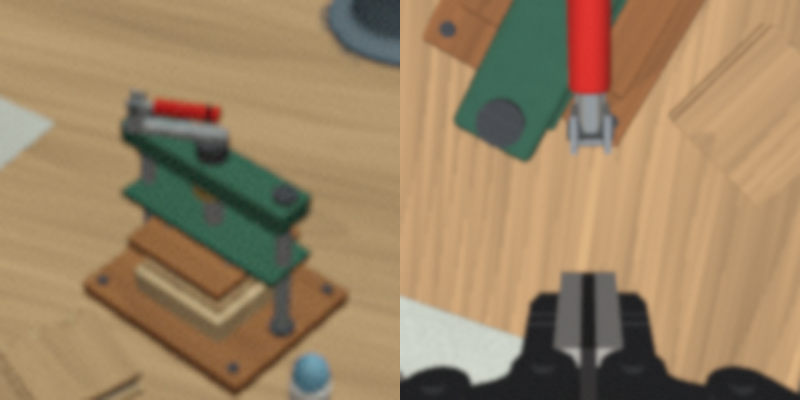

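The grip lies parallel to the arm. The wrist view has it at u≈254 against 255.5 predicted for the clamped crank angle, so the crank did not turn back. Handing in.

```bash
python3 -c "
from rig import env
print(env.finish_job())"
```

```text
the job is handed in; nothing more can be done
None
```

I clamped the pack and handed the job in. The crank turned about 5.25 rad clockwise until its effort reached about 9.5 N (roughly 95 N on the pack by my estimate), and the grip is folded flat with the robot clear; the hand-in returned no verdict.

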